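Find the custard cup lid that rocks and press it home

ROBOT

A 7-joint arm with a two-finger parallel gripper is mounted at the origin on the work surface. World frame = base frame: x ahead of the robot, y to its left, z up, the work surface at z = 0. Lengths are in m, angles in rad, forces in N, time in s.
With the tool pointing down it reaches from about 0.4 to 0.875 m from the base axis. Payload 19.3 kg.
Tool frame: the origin (TCP) lies at the very end of the fingers, on their centre line; the grasp point (between the pads) lies 19 mm behind it; z points along the fingers, y is the line along which they close (so a half turn about z gives the same grasp; the last joint's range is limited). The gripper opens to 85 mm and grips with 20 to 120 N. Pads are 22 mm wide; open, the fingers measure 114 mm over their backs; the gripper's body (76 mm by 85 mm) begins 54 mm behind the grasp point. The pads swing forward as they close: fully open they stand 13 mm farther back than shut.
Start: joints at [1.218, 0.521, -0.036, 1.599, 0.021, 1.021, -0.113], TCP at [0.174, -0.6, 0.231] pointing down, gripper open.
Joint ranges: [-2.91, 2.91], [-0.3, 2.13], [-1.5, 1.42], [0.17, 2.43], [-1.26, 4.41], [0.16, 1.93], [-2.52, 2.52]. Speed limits (rad/s): [1.89, 1.89, 2.39, 2.39, 3.01, 3.01, 3.01].

INTERFACE

Orientations are given as [roll, pitch, yaw] about the fixed x, y, z axes, in that order (R = Rz(yaw) Ry(pitch) Rx(roll)).
In Python, from workcell import bot gives the robot as it stands.
- The arm moves only by the tool jog_arm, never from a script. Its argument "motion" is a list of rows, each a list of 5 numbers: the shift along the tool's x, y, z scaled (see below), then the turn about the tool's z scaled (see below), then the opening, from 0 (shut) to 1 (fully open). A call has 1 to 12 rows; each row shifts and turns the commanded pose from where the row before left it, along the tool's axes as they then stand; what a row does not reach is not made up. The controller multiplies each number of a shift by 30 mm and each number of a turn by 0.08 rad. A row lasts 1/10 s, in which the tool goes at most 50 mm and 8.59 degrees, less where a joint would pass 70% of its speed; a pose out of reach is approached as far as the arm can. A call with a number of a shift or a turn outside -1 to 1 is refused whole. A call with a gripper value outside its range is refused whole. The fingers move at their own pace and stop on an object; "newtons" is the grip in N (left out, the last holds). Time passes only in rows, so rows that do not move let the fingers close. It gives the time, the measured TCP pose, the force, the opening and the grip force at its end, in the units of the state.
- bot.observe(): the state, without advancing time (a new reading comes with each control period).
- bot.grab_frame(name): name is "scene" or "top"; returns a dict with "pixels" (400x640x3 uint8, red, green, blue), "fovy" (degrees; the focal length in pixels is half the picture's height over the tangent of half this angle, whatever the lens; pixels are square), "cx", "cy" (the principal point, pixels), "rvec" (rotation vector, rad) and "tvec" (3), from world to camera coordinates, as OpenCV has them. Camera axes: x right, y down, z forward; pixel columns grow to the right and rows downward; lengths in m; the calibration is good to about 2 mm. A picture is of the moment at which its call begins. There is no depth.
- bot.job_done(): hands the job in; it is judged then, once.
The state is a dict: "clock": time; "qpos": joint angles; "qd": joint speeds; "joint_efforts": joint torques, N m; "position": TCP position; "tool_rot": TCP orientation; "force": force on the tool from outside, world axes, zero at the start; "moment": the same for the moment, N m; "grip_width": finger opening in m; "finger_force": force on a finger pad.
Only numpy, scipy, OpenCV 4.12 (cv2) and the standard library are available. Lean on these libraries where they do the work, as an engineer would, in place of code of your own. Each camera call takes 0.05 s, during which the arm holds its last target. There are 200 camera calls.

TASK

One of the four identical lidded custard cups on the counter has a lid that is not pushed home. Press the lids near their edges with the fingertips, one after another, until you find the one that rocks, then press that lid down on its knob until it sits fully home and level, and do not press any other lid after that. Only press: do not pinch, lift or carry anything, and leave the other things on the counter where they are.

Things in the scene. Friction and masses are not known exactly. Their poses are not given: they have to be found in the camera images.
- lid_1: White plastic lid of the leftmost (greatest y) of four identical lidded cups: flat plate 84 mm across, 4 mm thick, with a knob 20 mm across, 10 mm high in the middle and a skirt 8 mm down round the cup's rim (2 mm play). Origin: centre of the plate's underside, z up; the cups' heights differ, so it starts 54 to 60 mm above the counter. Plate top 4 mm, knob top 14 mm above the origin. 60 g, not fastened to the cup.
- lid_2: Lid of the second from the left of four identical lidded cups; same shape and origin as lid_1. Of the four lids three are home on their rims and do not yield; one, a different one each time, stands 5 mm above its rim on a stiff 12 mm wide plug under its middle, which cannot be told by its height. It rests level, but a light press near its edge rocks it 0.16 rad, that edge going down 5 mm; let go, it rocks back.
- lid_3: Lid of the third from the left of four identical lidded cups; same shape and origin as lid_1. Whichever lid rocks: pressed straight down on its knob with more than 9 N (15 N does it surely) it goes down 5 mm onto the rim and stays there, level and firm. A light press of some 3 N near the edge rocks it without pushing it home.
- lid_4: Lid of the rightmost (least y) of four identical lidded cups; same shape and origin as lid_1, and like the others it may be the one that rocks.
- coaster_1: cork coaster under the leftmost (greatest y) cup, 86 mm across, 3 mm thick. Origin: centre of its underside, on the counter; z up. A white ceramic custard cup, 76 mm across, stands centred on it, and lid_1 on that; cup and coaster are firmly fixed.
- coaster_2: cork coaster under the second from the left cup, 86 mm across, 3 mm thick. Origin: centre of its underside, on the counter; z up. A white ceramic custard cup, 76 mm across, stands centred on it, and lid_2 on that; cup and coaster are firmly fixed.
- coaster_3: cork coaster under the third from the left cup, 86 mm across, 3 mm thick. Origin: centre of its underside, on the counter; z up. A white ceramic custard cup, 76 mm across, stands centred on it, and lid_3 on that; cup and coaster are firmly fixed.
- coaster_4: cork coaster under the rightmost (least y) cup, 86 mm across, 3 mm thick. Origin: centre of its underside, on the counter; z up. A white ceramic custard cup, 76 mm across, stands centred on it, and lid_4 on that; cup and coaster are firmly fixed.
- brush: basting brush with orange handle and grey head, 190 mm long, lying along x among the cups; origin under its middle. To be left alone.
- pepper: small glass pepper jar with steel cap, 38 mm across, 85 mm high, among the cups; origin at the centre of its underside. To be left alone.
- glass_cup: open glass cup, 54 mm across, 48 mm high, among the cups; origin at the centre of its underside. To be left alone.
- jam: amber jam jar, 64 mm across, 85 mm high, behind the cups; origin at the centre of its underside. To be left alone.
- mug: blue mug, 80 mm across, 90 mm high, behind the cups; origin at the centre of its underside. To be left alone.
- butter_lid (a joint): hinged lid of the white plastic butter dish (110 x 180 mm, 45 mm high, fixed, behind the cups): 0 shut, grows as it opens (rad). To be left alone.
Mind the look-alikes: they are no part of the job. Leave any green or red look-alike of the lid_1 alone.

How it is judged:
On the way, in this order (a step that is already met when the one before it is completed fails the run):
1. the loose lid is pressed near its edge and rocks (((angle between lid_1's own z axis and vertical above 0.06 rad and contact force between the fingers and lid_1 above 0.1 N) or (angle between lid_2's own z axis and vertical above 0.06 rad and contact force between the fingers and lid_2 above 0.1 N) or (angle between lid_3's own z axis and vertical above 0.06 rad and contact force between the fingers and lid_3 above 0.1 N) or (angle between lid_4's own z axis and vertical above 0.06 rad and contact force between the fingers and lid_4 above 0.1 N))), for 0.1 s.
2. that lid is pressed home and all four lids are level (angle between each of lid_1, lid_2, lid_3, lid_4's own z axis and vertical below 0.025 rad and horizontal distance between lid_1 and coaster_1 below 0.004 m and horizontal distance between lid_2 and coaster_2 below 0.004 m and horizontal distance between lid_3 and coaster_3 below 0.004 m and horizontal distance between lid_4 and coaster_4 below 0.004 m and ((distance of lid_1 from where it was at the start of the episode between 0.0044 and 0.0065 m and distance of each of lid_2, lid_3, lid_4 from where it was at the start of the episode below 0.003 m) or (distance of lid_2 from where it was at the start of the episode between 0.0044 and 0.0065 m and distance of each of lid_1, lid_3, lid_4 from where it was at the start of the episode below 0.003 m) or (distance of lid_3 from where it was at the start of the episode between 0.0044 and 0.0065 m and distance of each of lid_1, lid_2, lid_4 from where it was at the start of the episode below 0.003 m) or (distance of lid_4 from where it was at the start of the episode between 0.0044 and 0.0065 m and distance of each of lid_1, lid_2, lid_3 from where it was at the start of the episode below 0.003 m))), for 0.2 s.
At the end, for the whole second after the job is handed in: The lid that rocked has gone down onto its rim (4.4 to 6.5 mm from where it started; 5 mm is fully home), the others are still where they were (within 3 mm), and all four are at rest, tilted less than 0.025 rad and within 4 mm of the cup's centre line (all of step 2 and linear speed of each of lid_1, lid_2, lid_3, lid_4 below 0.02 m/s); the robot touches nothing.
It fails at once if a lid was lifted or carried off its cup (distance of any of lid_1, lid_2, lid_3, lid_4 from where it was at the start of the episode above 0.012 m).
It fails at once if another lid was pressed after the rocking one was already home ((angle between each of lid_1, lid_2, lid_3, lid_4's own z axis and vertical below 0.025 rad and horizontal distance between lid_1 and coaster_1 below 0.004 m and horizontal distance between lid_2 and coaster_2 below 0.004 m and horizontal distance between lid_3 and coaster_3 below 0.004 m and horizontal distance between lid_4 and coaster_4 below 0.004 m and distance of lid_1 from where it was at the start of the episode between 0.0044 and 0.0065 m and (contact force between the fingers and lid_2 above 0.5 N or contact force between the fingers and lid_3 above 0.5 N or contact force between the fingers and lid_4 above 0.5 N)) or (angle between each of lid_1, lid_2, lid_3, lid_4's own z axis and vertical below 0.025 rad and horizontal distance between lid_1 and coaster_1 below 0.004 m and horizontal distance between lid_2 and coaster_2 below 0.004 m and horizontal distance between lid_3 and coaster_3 below 0.004 m and horizontal distance between lid_4 and coaster_4 below 0.004 m and distance of lid_2 from where it was at the start of the episode between 0.0044 and 0.0065 m and (contact force between the fingers and lid_1 above 0.5 N or contact force between the fingers and lid_3 above 0.5 N or contact force between the fingers and lid_4 above 0.5 N)) or (angle between each of lid_1, lid_2, lid_3, lid_4's own z axis and vertical below 0.025 rad and horizontal distance between lid_1 and coaster_1 below 0.004 m and horizontal distance between lid_2 and coaster_2 below 0.004 m and horizontal distance between lid_3 and coaster_3 below 0.004 m and horizontal distance between lid_4 and coaster_4 below 0.004 m and distance of lid_3 from where it was at the start of the episode between 0.0044 and 0.0065 m and (contact force between the fingers and lid_1 above 0.5 N or contact force between the fingers and lid_2 above 0.5 N or contact force between the fingers and lid_4 above 0.5 N)) or (angle between each of lid_1, lid_2, lid_3, lid_4's own z axis and vertical below 0.025 rad and horizontal distance between lid_1 and coaster_1 below 0.004 m and horizontal distance between lid_2 and coaster_2 below 0.004 m and horizontal distance between lid_3 and coaster_3 below 0.004 m and horizontal distance between lid_4 and coaster_4 below 0.004 m and distance of lid_4 from where it was at the start of the episode between 0.0044 and 0.0065 m and (contact force between the fingers and lid_1 above 0.5 N or contact force between the fingers and lid_2 above 0.5 N or contact force between the fingers and lid_3 above 0.5 N))).
It fails at once if something else on the counter was disturbed (distance of any of brush, pepper, glass_cup, jam, mug from where it was at the start of the episode above 0.02 m or height (world z) of any of brush, pepper, glass_cup, jam, mug above 0.03 m or value of joint butter_lid above 0.15 rad).
It also fails if it takes over 58 s, if anything falls off the work surface, if the arm or the gripper's body presses on something with over 40 N, if the wrist force passes 120 N, or if a joint passes its speed limit or range.

## Working session

There is one attempt and no reset: what is moved stays moved. The work goes in short steps, Python scripts to look and compute and a tool call to move; the robot and the scene stay as the last step left them, time stands still between calls to the robot, and variables do not carry over. Pictures are saved under pics/ and viewed, at most 10 in all, crops included, and the job is handed in when it is done.

Besides the shell and the picture viewer there is one more tool, called by a JSON object that holds its "api" and its "payload". jog_arm: Moves the arm, as the interface text tells. Shifts and turns lie within -1 to 1; 1 stands for 30 mm of shift or 0.08 rad of turn. Its arguments: {"type":"object","properties":{"motion":{"type":"array","items":{"type":"array","items":{"type":"number"}}},"newtons":{"type":"number"}},"required":["motion"]}

```bash
mkdir -p pics; python3 - <<'E'
from workcell import bot
import cv2,numpy as np
s=bot.observe();print(s)
for n in("scene","top"):
    f=bot.grab_frame(n);cv2.imwrite(f"pics/{n}0.png",f["pixels"][:,:,::-1]);f2=dict(f);f2.pop("pixels")
    R=cv2.Rodrigues(np.array(f["rvec"]))[0];print(n,f2,-R.T@np.array(f["tvec"]))
E
```

```text
{'clock': 0.0, 'qpos': array([ 1.21780413,  0.52201149, -0.03633006,  1.59998174,  0.02123409,
        1.02110024, -0.11281083]), 'qd': array([-2.15642221e-03,  5.28076811e-04, -6.97798269e-04, -6.11720280e-04,
        9.82491222e-06, -1.64693957e-04, -1.21224469e-03]), 'joint_efforts': array([-1.32354813e-03, -9.27120566e+01,  1.97945438e+00, -3.69924366e+01,
        1.78342400e-02,  8.45323142e-03, -3.00233216e-05]), 'position': array([ 0.17426576, -0.59987496,  0.23073669]), 'tool_rot': array([-3.14048282e+00,  1.06749409e-04,  2.82791115e-01]), 'force': array([-0.24741252,  0.79623902,  0.41577407]), 'moment': array([ 0.00763105,  0.03834947, -0.0401091 ]), 'finger_force': 0.0, 'grip_width': 0.08544298294996022}
scene {'fovy': 47.17026337787536, 'cx': 323.92910672791345, 'cy': 207.10514305090746, 'rvec': array([ 1.23155864,  2.06441884, -1.14266429]), 'tvec': array([ 0.23821711, -0.20991418,  1.45494213])} [1.28206761 0.44689642 0.61176318]
top {'fovy': 57.03332551049046, 'cx': 318.5184235944067, 'cy': 199.9112798290237, 'rvec': array([ 2.05686094, -2.16410101,  0.23606295]), 'tvec': array([0.0776604 , 0.54608109, 0.9496308 ])} [0.33423019 0.06288912 1.04420759]
```

View pics/top0.png

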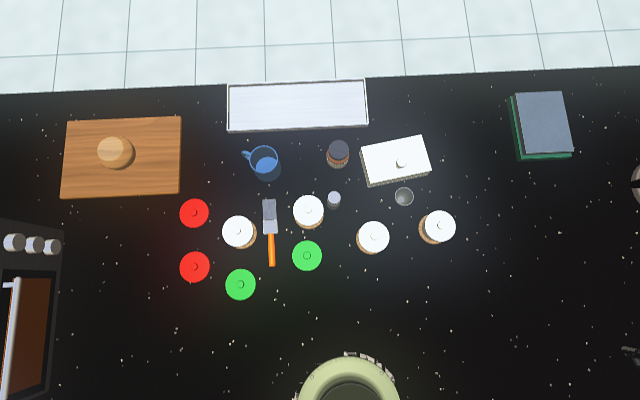

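View pics/scene0.png

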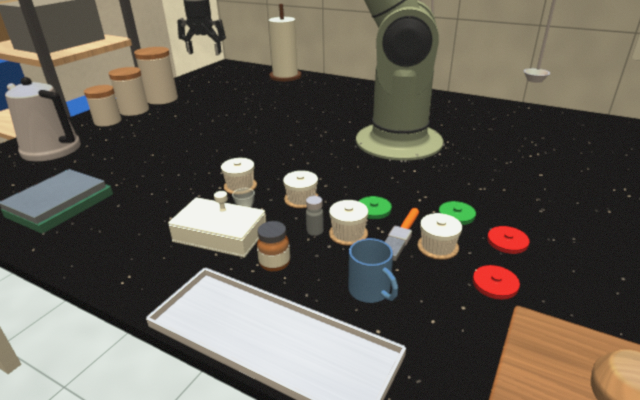

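The top view shows four white lids at about (238,231), (308,211), (373,237) and (438,227), on cups with cork rims. The red discs (194,213), (194,267) and green discs (240,285), (307,255) lie flat on the counter and are look-alikes to ignore. Next I'll measure the white lids.

```bash
cat > h.py <<'E'
from workcell import bot
import cv2,numpy as np
def ray(f,u,v):
    R=cv2.Rodrigues(np.array(f["rvec"]))[0];c=-R.T@np.array(f["tvec"])
    F=200/np.tan(np.radians(f["fovy"])/2)
    return c,R.T@np.array([(u-f["cx"])/F,(v-f["cy"])/F,1.])
def plane(f,u,v,z):
    c,d=ray(f,u,v);return c+d*(z-c[2])/d[2]
def tri(a,b):
    (c1,d1),(c2,d2)=a,b
    t=np.linalg.lstsq(np.c_[d1,-d2],c2-c1,rcond=None)[0]
    p,q=c1+t[0]*d1,c2+t[1]*d2;return (p+q)/2,np.linalg.norm(p-q)
E
python3 - <<'E'
from h import *
f=bot.grab_frame("top");g=bot.grab_frame("scene")
for n,f_ in(("top",f),("scene",g)):
    im=f_["pixels"];hsv=cv2.cvtColor(im,cv2.COLOR_RGB2HSV)
    m=((hsv[...,2]>190)&(hsv[...,1]<40)).astype(np.uint8)
    k,l,st,ce=cv2.connectedComponentsWithStats(m)
    for i in range(1,k):
        if 200<st[i,4]<3500 and st[i,1]>140: 
            c=max(cv2.findContours((l==i).astype(np.uint8),0,1)[0],key=len)
            print(n,st[i],ce[i].round(1),cv2.fitEllipse(c), plane(f_,*ce[i],.061).round(4) if n=="top" else "")
a=cv2.resize(f["pixels"][180:270,200:470],None,fx=2.9,fy=2.9,interpolation=2)
b=cv2.resize(g["pixels"][140:265,205:475],None,fx=2.9,fy=2.9,interpolation=2)
cv2.imwrite("pics/crop.png",np.vstack([a[:, :780],b[:335,:780]])[:,:,::-1])
E
```

```text
top [293 195  31  31 743] [307.8 209.9] ((307.8135070800781, 209.9263458251953), (29.75176429748535, 30.011005401611328), 31.25804328918457) [0.5225 0.0803 0.061 ]
top [425 210  31  32 753] [439.9 225.5] ((439.85809326171875, 225.50677490234375), (29.124670028686523, 31.29036521911621), 141.91322326660156) [ 0.4619 -0.2732  0.061 ]
top [222 216  31  31 754] [237.  230.8] ((237.03033447265625, 230.74996948242188), (29.53795623779297, 30.88433837890625), 41.42832565307617) [0.4753 0.2726 0.061 ]
top [358 221  31  32 766] [373.4 236.3] ((373.3493347167969, 236.3118896484375), (29.67644691467285, 31.135469436645508), 155.77000427246094) [ 0.4418 -0.0917  0.061 ]
top [  0 278  19 122 518] [  8.8 334.9] ((4.783637046813965, 333.69573974609375), (13.666873931884766, 139.53810119628906), 6.496190071105957) [0.2396 0.8492 0.061 ]
scene [221 158  33  15 371] [237.1 165.2] ((237.11508178710938, 165.16867065429688), (13.969573020935059, 32.04679489135742), 83.68680572509766) 
scene [284 171  34  17 437] [300.1 179. ] ((300.09442138671875, 178.93081665039062), (16.102941513061523, 32.86638641357422), 87.34869384765625) 
scene [ 169  198   95   42 2356] [217. 218.] ((217.802001953125, 218.2567901611328), (33.6370849609375, 96.88764953613281), 95.88793182373047) 
scene [330 200  38  22 616] [348.4 210.4] ((348.37689208984375, 210.3686065673828), (20.398944854736328, 37.10646438598633), 90.7480697631836) 
scene [421 213  41  24 720] [440.8 224.7] ((440.7864990234375, 224.6863250732422), (21.92778968811035, 40.402462005615234), 98.84220123291016) 
scene [   0  361   81   39 1805] [ 30.4 385.8] ((31.393815994262695, 385.5025329589844), (35.42868423461914, 80.6484375), 99.08265686035156)
```

View pics/crop.png

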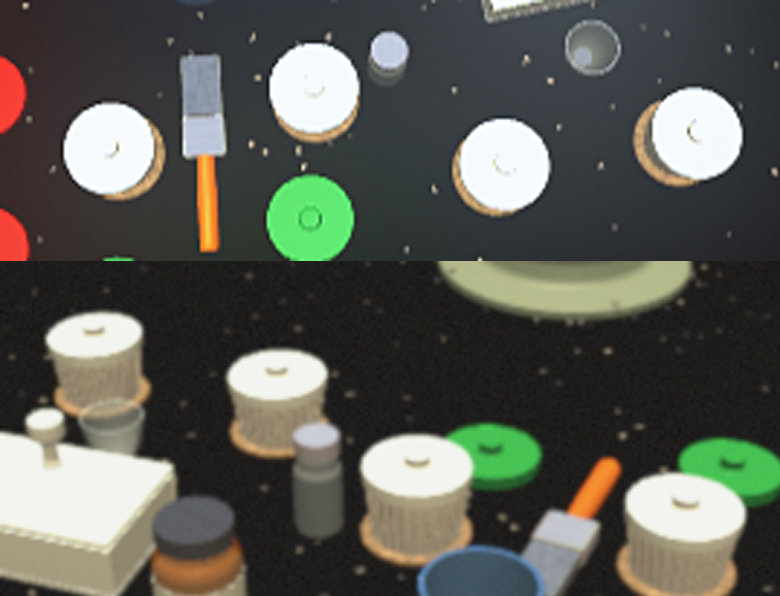

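The crop confirms the four white knobbed lids on cork-based cups. World positions: L1 (0.475, 0.273), L2 (0.523, 0.080), L3 (0.442, -0.092), L4 (0.462, -0.273). The apparent width of 31 px matches 84 mm, and all are within reach. First I'll square the tool and shut the fingers.

{"api": "jog_arm", "payload": {"motion": [[0,0,0,0.9,0],[0,0,0,0.9,0],[0,0,0,0.9,0],[0,0,0,0.84,0],[0,0,0,0,0]]}}

```text
clock: 0.7
position: [0.1744, -0.6001, 0.2312]
tool_rot: [-3.141, 0.0, -0.002]
force: [-0.7, -0.0, -0.9]
grip_width: 0.0119
finger_force: 0.0
```

{"api": "jog_arm", "payload": {"motion": [[0.9,-0.9,0,0,0],[0.9,-0.9,0,0,0],[0.9,-0.9,0,0,0],[0.9,-0.9,0,0,0],[0.9,-0.9,0,0,0],[0.9,-0.9,0.2,0,0],[0.9,-0.9,0.4,0,0],[0.9,-0.9,0.6,0,0],[0.9,-0.9,0.6,0,0],[0.9,-0.9,0.6,0,0],[0.9,-0.9,0.6,0,0],[0.82,-1,0.6,0,0]]}}

```text
clock: 1.9
position: [0.4972, -0.2723, 0.1226]
tool_rot: [3.141, -0.0, 0.002]
force: [1.2, -0.4, 0.2]
grip_width: -0.0
finger_force: 0.0
```

{"api": "jog_arm", "payload": {"motion": [[0,0,0,0,0],[0,0,0,0,0],[0,0,0,0,0]]}}

```text
clock: 2.2
position: [0.4956, -0.2743, 0.1237]
tool_rot: [3.141, -0.0, -0.0]
force: [0.0, -0.7, 0.2]
grip_width: 0.0001
finger_force: 0.0
```

{"api": "jog_arm", "payload": {"motion": [[0,0,0.8,0,0],[0,0,0.6,0,0],[0,0,0.3,0,0],[0,0,0.19,0,0],[0,0,0,0,0],[0,0,0,0,0]]}}

```text
clock: 2.8
position: [0.4963, -0.2737, 0.0673]
tool_rot: [3.141, -0.001, -0.001]
force: [0.4, -0.2, 1.0]
grip_width: -0.0001
finger_force: 0.0
```

{"api": "jog_arm", "payload": {"motion": [[0,0,0.05,0,0],[0,0,0.05,0,0],[0,0,0,0,0]]}}

```text
clock: 3.1
position: [0.4961, -0.2733, 0.0637]
tool_rot: [3.142, -0.0, -0.0]
force: [-0.3, 0.3, -0.7]
grip_width: -0.0001
finger_force: 0.0
```

{"api": "jog_arm", "payload": {"motion": [[0,0,0.04,0,0],[0,0,0,0,0]]}}

```text
clock: 3.3
position: [0.4963, -0.2734, 0.0629]
tool_rot: [3.141, -0.0, -0.0]
force: [-2.5, 1.2, 9.6]
grip_width: -0.0001
finger_force: 4.6
```

{"api": "jog_arm", "payload": {"motion": [[0,0,0.04,0,0],[0,0,0,0,0]]}}

```text
clock: 3.5
position: [0.4963, -0.2734, 0.0627]
tool_rot: [3.141, -0.001, -0.001]
force: [-8.2, 4.5, 31.2]
grip_width: -0.0001
finger_force: 15.9
```

Lid 4 gave no travel and went stiff at z=0.0628, so it is home. On to lid 3.

{"api": "jog_arm", "payload": {"motion": [[0,0,-0.5,0,0],[0,0,-0.8,0,0],[-0.1,-0.8,0,0,0],[-0.1,-0.9,0,0,0],[-0.1,-0.9,0,0,0],[-0.1,-0.9,0,0,0],[-0.1,-0.9,0,0,0],[-0.1,-0.9,0,0,0],[-0.07,-0.75,0.4,0,0],[0,0,0.5,0,0],[0,0,0.2,0,0],[0,0,0,0,0]]}}

```text
clock: 4.7
position: [0.4758, -0.0921, 0.0668]
tool_rot: [3.142, 0.001, -0.001]
force: [0.4, 0.6, 0.8]
grip_width: -0.0
finger_force: 0.0
```

{"api": "jog_arm", "payload": {"motion": [[0,0,0,0,0],[0,0,0,0,0]]}}

```text
clock: 4.9
position: [0.4764, -0.0923, 0.0677]
tool_rot: [3.141, -0.001, -0.001]
force: [-0.6, 0.5, -1.0]
grip_width: -0.0001
finger_force: 0.0
```

{"api": "jog_arm", "payload": {"motion": [[0,0,0.06,0,0],[0,0,0,0,0]]}}

```text
clock: 5.1
position: [0.4762, -0.092, 0.0655]
tool_rot: [3.142, -0.0, -0.001]
force: [-0.3, 0.1, -0.4]
grip_width: 0.0002
finger_force: 0.0
```

{"api": "jog_arm", "payload": {"motion": [[0,0,0.02,0,0],[0,0,0,0,0]]}}

```text
clock: 5.3
position: [0.4761, -0.0918, 0.0648]
tool_rot: [-3.142, 0.0, -0.0]
force: [-0.3, -0.0, -0.4]
grip_width: -0.0001
finger_force: 0.0
```

{"api": "jog_arm", "payload": {"motion": [[0,0,0.02,0,0],[0,0,0,0,0]]}}

```text
clock: 5.5
position: [0.4761, -0.0918, 0.0642]
tool_rot: [-3.142, -0.0, -0.0]
force: [0.6, -0.1, 0.9]
grip_width: -0.0001
finger_force: 0.0
```

{"api": "jog_arm", "payload": {"motion": [[0,0,0.02,0,0],[0,0,0,0,0]]}}

```text
clock: 5.7
position: [0.4761, -0.0918, 0.0635]
tool_rot: [-3.142, 0.0, -0.0]
force: [0.6, -0.7, 0.3]
grip_width: 0.0001
finger_force: 0.0
```

{"api": "jog_arm", "payload": {"motion": [[0,0,0.02,0,0],[0,0,0,0,0]]}}

```text
clock: 5.9
position: [0.4761, -0.0918, 0.0629]
tool_rot: [-3.142, 0.0, -0.0]
force: [0.4, 0.9, -0.2]
grip_width: -0.0002
finger_force: 0.0
```

{"api": "jog_arm", "payload": {"motion": [[0,0,0.02,0,0],[0,0,0,0,0]]}}

```text
clock: 6.1
position: [0.4761, -0.0918, 0.0623]
tool_rot: [-3.142, 0.0, -0.0]
force: [0.6, -0.4, 0.1]
grip_width: 0.0
finger_force: 0.0
```

{"api": "jog_arm", "payload": {"motion": [[0,0,0.02,0,0],[0,0,0,0,0]]}}

```text
clock: 6.3
position: [0.4761, -0.0918, 0.0617]
tool_rot: [-3.142, 0.0, -0.0]
force: [-0.3, -0.1, -0.1]
grip_width: 0.0002
finger_force: 0.0
```

{"api": "jog_arm", "payload": {"motion": [[0,0,0.02,0,0],[0,0,0,0,0]]}}

```text
clock: 6.5
position: [0.4761, -0.0918, 0.0611]
tool_rot: [-3.142, 0.0, -0.0]
force: [-0.5, -0.3, 0.4]
grip_width: -0.0001
finger_force: 0.0
```

{"api": "jog_arm", "payload": {"motion": [[0,0,0.02,0,0],[0,0,0,0,0]]}}

```text
clock: 6.7
position: [0.476, -0.0918, 0.0605]
tool_rot: [-3.142, 0.0, -0.0]
force: [-0.3, 0.1, -0.3]
grip_width: 0.0
finger_force: 0.0
```

{"api": "jog_arm", "payload": {"motion": [[0,0,0.02,0,0],[0,0,0,0,0]]}}

```text
clock: 6.9
position: [0.4761, -0.0918, 0.0599]
tool_rot: [-3.142, 0.0, -0.0]
force: [0.2, 0.7, -0.4]
grip_width: -0.0002
finger_force: 0.0
```

{"api": "jog_arm", "payload": {"motion": [[0,0,0.02,0,0],[0,0,0,0,0]]}}

```text
clock: 7.1
position: [0.4761, -0.0918, 0.0593]
tool_rot: [-3.142, 0.0, -0.0]
force: [0.7, 0.8, 0.7]
grip_width: 0.0003
finger_force: 0.0
```

{"api": "jog_arm", "payload": {"motion": [[0,0,0.02,0,0],[0,0,0,0,0]]}}

```text
clock: 7.3
position: [0.4761, -0.0918, 0.0587]
tool_rot: [-3.142, 0.0, -0.0]
force: [0.2, -0.2, 0.2]
grip_width: -0.0002
finger_force: 0.0
```

{"api": "jog_arm", "payload": {"motion": [[0,0,0.02,0,0],[0,0,0,0,0]]}}

```text
clock: 7.5
position: [0.4761, -0.0918, 0.0584]
tool_rot: [3.142, -0.0, -0.0]
force: [-1.4, 0.3, 6.1]
grip_width: -0.0002
finger_force: 3.4
```

{"api": "jog_arm", "payload": {"motion": [[0,0,0.02,0,0],[0,0,0,0,0]]}}

```text
clock: 7.7
position: [0.4762, -0.0918, 0.0583]
tool_rot: [3.142, -0.0, -0.001]
force: [-4.8, 0.9, 22.1]
grip_width: -0.0
finger_force: 10.8
```

Lid 3 is stiff at 0.0584, so it is home too. Lid 2 next: I'll press its near side to keep clear of the pepper.

{"api": "jog_arm", "payload": {"motion": [[0,0,-0.7,0,0],[0,0,-0.9,0,0],[0.06,-0.8,0,0,0],[0.06,-0.8,0,0,0],[0.06,-0.8,0,0,0],[0.06,-0.8,0,0,0],[0.06,-0.85,0,0,0],[0.06,-0.85,0,0,0],[0.04,-0.83,0.3,0,0],[0,0,0.5,0,0],[0,0,0.45,0,0],[0,0,0,0,0]]}}

```text
clock: 8.9
position: [0.4873, 0.0801, 0.0668]
tool_rot: [3.141, 0.002, 0.0]
force: [-0.3, 0.2, 1.2]
grip_width: -0.0
finger_force: 0.0
```

{"api": "jog_arm", "payload": {"motion": [[0,0,0,0,0],[0,0,0,0,0]]}}

```text
clock: 9.1
position: [0.4885, 0.08, 0.0687]
tool_rot: [-3.141, -0.001, -0.001]
force: [0.0, -0.7, -0.2]
grip_width: 0.0001
finger_force: 0.0
```

{"api": "jog_arm", "payload": {"motion": [[0,0,0.02,0,0],[0,0,0,0,0]]}}

```text
clock: 9.3
position: [0.4884, 0.08, 0.0679]
tool_rot: [-3.141, -0.001, -0.001]
force: [0.1, 0.1, 0.2]
grip_width: 0.0001
finger_force: 0.0
```

{"api": "jog_arm", "payload": {"motion": [[0,0,0.02,0,0],[0,0,0,0,0]]}}

```text
clock: 9.5
position: [0.4882, 0.0801, 0.067]
tool_rot: [-3.142, -0.0, -0.0]
force: [-0.1, -0.2, -0.2]
grip_width: 0.0001
finger_force: 0.0
```

{"api": "jog_arm", "payload": {"motion": [[0,0,0.02,0,0],[0,0,0,0,0]]}}

```text
clock: 9.7
position: [0.4882, 0.0801, 0.0662]
tool_rot: [-3.142, 0.0, -0.0]
force: [-0.6, -0.3, -0.2]
grip_width: 0.0002
finger_force: 0.0
```

{"api": "jog_arm", "payload": {"motion": [[0,0,0.04,0,0],[0,0,0.03,0,0],[0,0,0,0,0]]}}

```text
clock: 10.0
position: [0.4881, 0.0801, 0.064]
tool_rot: [3.142, 0.0, -0.0]
force: [0.1, -0.1, -0.4]
grip_width: -0.0002
finger_force: 0.0
```

{"api": "jog_arm", "payload": {"motion": [[0,0,0.02,0,0],[0,0,0,0,0]]}}

```text
clock: 10.2
position: [0.4882, 0.0801, 0.0636]
tool_rot: [-3.142, 0.0, -0.0]
force: [0.1, 0.5, -0.1]
grip_width: -0.0001
finger_force: 0.0
```

{"api": "jog_arm", "payload": {"motion": [[0,0,0.02,0,0],[0,0,0,0,0]]}}

```text
clock: 10.4
position: [0.4882, 0.0801, 0.063]
tool_rot: [-3.142, 0.0, -0.001]
force: [0.5, 0.3, 0.1]
grip_width: 0.0002
finger_force: 0.1
```

{"api": "jog_arm", "payload": {"motion": [[0,0,0.02,0,0],[0,0,0,0,0]]}}

```text
clock: 10.6
position: [0.4882, 0.0801, 0.0624]
tool_rot: [-3.142, 0.0, -0.0]
force: [0.5, 0.2, -0.9]
grip_width: -0.0001
finger_force: 0.1
```

{"api": "jog_arm", "payload": {"motion": [[0,0,0.02,0,0],[0,0,0,0,0]]}}

```text
clock: 10.8
position: [0.4882, 0.0801, 0.0618]
tool_rot: [-3.142, 0.0, -0.0]
force: [0.2, 0.3, 0.9]
grip_width: 0.0
finger_force: 0.1
```

{"api": "jog_arm", "payload": {"motion": [[0,0,0.02,0,0],[0,0,0,0,0]]}}

```text
clock: 11.0
position: [0.4882, 0.0801, 0.0612]
tool_rot: [3.142, 0.0, -0.0]
force: [-0.1, -0.1, 0.1]
grip_width: 0.0003
finger_force: 0.1
```

{"api": "jog_arm", "payload": {"motion": [[0,0,0.02,0,0],[0,0,0,0,0]]}}

```text
clock: 11.2
position: [0.4882, 0.0801, 0.0606]
tool_rot: [-3.142, 0.0, -0.0]
force: [0.0, -0.0, 0.6]
grip_width: 0.0002
finger_force: 0.1
```

{"api": "jog_arm", "payload": {"motion": [[0,0,0.02,0,0],[0,0,0,0,0]]}}

```text
clock: 11.4
position: [0.4882, 0.0801, 0.06]
tool_rot: [-3.142, -0.0, -0.0]
force: [-0.6, 0.3, 2.9]
grip_width: 0.0002
finger_force: 1.5
```

Lid 2 gave about 3.5 mm at only 0.1 N and then met a stop, so it is rocking. I'll hold briefly and look.

{"api": "jog_arm", "payload": {"motion": [[0,0,0.01,0,0],[0,0,0,0,0],[0,0,0,0,0]]}}

```text
clock: 11.7
position: [0.4882, 0.0801, 0.0599]
tool_rot: [-3.142, -0.0, -0.001]
force: [-1.5, -0.6, 5.9]
grip_width: 0.0002
finger_force: 3.1
```

```bash
python3 - <<'E'
from h import *
g=bot.grab_frame("scene")
cv2.imwrite("pics/rock.png",cv2.resize(g["pixels"][140:265,270:420],None,fx=4,fy=4,interpolation=2)[:,:,::-1])
E
```

```text
(no output)
```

View pics/rock.png

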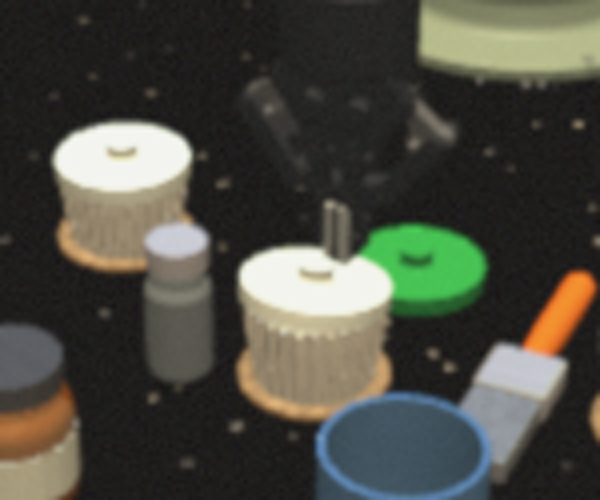

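The picture shows the lid tilted down under the fingertips on the far side, at crop position (345,255). Lid 2 is the loose one. I'll lift and go to its knob, whose top should be at about z=0.0735.

{"api": "jog_arm", "payload": {"motion": [[0,0,-0.4,0,0],[0,0,-0.6,0,0],[0.5,0,0,0,0],[0.5,0,0,0,0],[0.16,0,0,0,0],[0,0,0,0,0],[0,0,0.3,0,0],[0,0,0.1,0,0],[0,0,0,0,0],[0,0,0,0,0]]}}

```text
clock: 12.75
position: [0.5226, 0.0801, 0.0775]
tool_rot: [3.141, 0.001, -0.0]
force: [1.0, 0.3, -0.7]
grip_width: 0.0003
finger_force: 0.0
```

{"api": "jog_arm", "payload": {"motion": [[0,0,0.04,0,0],[0,0,0.02,0,0],[0,0,0,0,0]]}}

```text
clock: 13.05
position: [0.5229, 0.0801, 0.0759]
tool_rot: [-3.142, 0.0, -0.0]
force: [-0.4, 0.5, -0.5]
grip_width: -0.0002
finger_force: 0.0
```

{"api": "jog_arm", "payload": {"motion": [[0,0,0.03,0,0],[0,0,0,0,0]]}}

```text
clock: 13.25
position: [0.523, 0.0801, 0.075]
tool_rot: [-3.142, 0.0, -0.0]
force: [-0.9, -0.2, -0.2]
grip_width: -0.0002
finger_force: 0.0
```

{"api": "jog_arm", "payload": {"motion": [[0,0,0.04,0,0],[0,0,0.03,0,0],[0,0,0,0,0]]}}

```text
clock: 13.55
position: [0.5231, 0.0801, 0.073]
tool_rot: [-3.142, -0.0, -0.0]
force: [-0.4, -0.1, 1.5]
grip_width: -0.0
finger_force: 1.5
```

{"api": "jog_arm", "payload": {"motion": [[0,0,0.04,0,0],[0,0,0.03,0,0],[0,0,0,0,0]]}}

```text
clock: 13.85
position: [0.5231, 0.0801, 0.0709]
tool_rot: [-3.142, -0.0, -0.001]
force: [-0.2, 0.1, 5.8]
grip_width: -0.0001
finger_force: 2.3
```

{"api": "jog_arm", "payload": {"motion": [[0,0,0.03,0,0],[0,0,0.03,0,0],[0,0,0,0,0]]}}

```text
clock: 14.15
position: [0.5231, 0.0801, 0.0691]
tool_rot: [-3.142, -0.0, -0.0]
force: [-1.1, -0.5, 6.0]
grip_width: -0.0002
finger_force: 2.5
```

{"api": "jog_arm", "payload": {"motion": [[0,0,0.03,0,0],[0,0,0.01,0,0],[0,0,0,0,0]]}}

```text
clock: 14.45
position: [0.5231, 0.0801, 0.0685]
tool_rot: [-3.141, -0.0, -0.001]
force: [-4.7, -1.4, 19.5]
grip_width: -0.0001
finger_force: 9.6
```

{"api": "jog_arm", "payload": {"motion": [[0,0,0.02,0,0],[0,0,0,0,0]]}}

```text
clock: 14.65
position: [0.5231, 0.0801, 0.0684]
tool_rot: [-3.141, -0.001, -0.001]
force: [-9.4, -2.1, 31.7]
grip_width: -0.0004
finger_force: 16.2
```

Firm at 0.0684 with 32 N, about 5 mm down. I'll lift off and check.

{"api": "jog_arm", "payload": {"motion": [[0,0,-0.1,0,0],[0,0,-0.4,0,0],[0,0,-0.9,0,0],[0,0,-0.9,0,0],[-0.8,0,-0.9,0,0],[-0.9,0,-0.9,0,0],[0,0,0,0,0],[0,0,0,0,0],[0,0,0,0,0]]}}

```text
clock: 15.55
position: [0.4723, 0.0801, 0.19]
tool_rot: [3.142, 0.0, -0.0]
force: [0.1, 0.2, -0.3]
grip_width: 0.0
finger_force: 0.0
```

```bash
python3 - <<'E'
from h import *
g=bot.grab_frame("scene")
b=cv2.resize(g["pixels"][140:265,205:475],None,fx=2.9,fy=2.9,interpolation=2)
cv2.imwrite("pics/end.png",b[:,:,::-1])
o=cv2.cvtColor(cv2.imread("pics/scene0.png"),cv2.COLOR_BGR2RGB)
for im in(o,g["pixels"]):
    m=(im[195:250,325:372].min(2)>185).astype(np.uint8)
    c=max(cv2.findContours(m,0,1)[0],key=cv2.contourArea);print(cv2.boundingRect(c),cv2.fitEllipse(c))
E
```

```text
(5, 5, 38, 22) ((23.406299591064453, 15.395009994506836), (20.176223754882812, 37.194942474365234), 90.72927856445312)
(5, 7, 38, 21) ((23.452648162841797, 17.212493896484375), (20.246055603027344, 37.18357467651367), 90.45685577392578)
```

View pics/end.png

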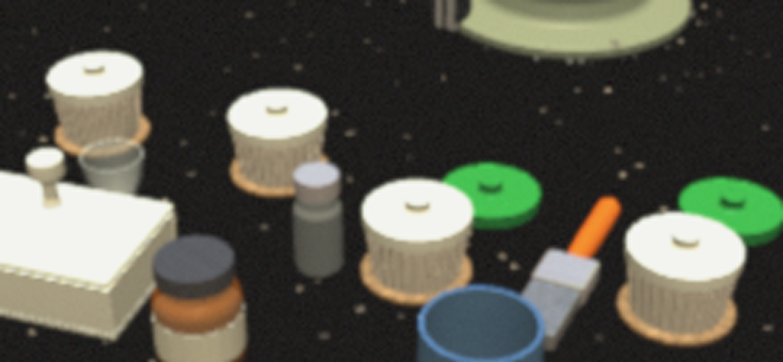

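Lid 2, at crop position (418,210), is level: its ellipse is unchanged and has dropped 1.8 px, or about 4.9 mm. The other lids and objects look undisturbed, so I'm handing in.

```bash
python3 -c "
from workcell import bot
print(bot.job_done())"
```

```text
the job is handed in; nothing more can be done
None
```

Lid 2 was the one that rocked. I pressed it down on its knob about 5 mm until it was firm and level, touched no other lid afterwards, and handed the job in at about 16 s; no verdict was returned.

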